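# Close a row of flip lids in one stroke

### The arm

A 7-joint arm with a two-finger parallel gripper is mounted at the origin on a cart in front of the work surface, level with it; the furniture and walls round the work are solid. World frame = base frame: x ahead of the robot, y to its left, z up, the work surface at z = 0. Lengths are in m, angles in rad, forces in N, time in s.
With the tool pointing down it reaches from about 0.425 to 0.875 m from the base axis. Payload 4.7 kg.
Tool frame: the origin (TCP) lies midway between the tips of the shut fingers; the grasp point (between the pads) lies 19 mm behind it; z points along the fingers, x is the direction in which the jaws open and shut, and the axes are right-handed (so a half turn about z gives the same grasp; the last joint's range is limited). The gripper opens to 87 mm and grips with 3 to 60 N. Pads are 19 mm wide; open, the fingers measure 117 mm over their backs; the gripper's body (75 mm by 190 mm) begins 51 mm behind the grasp point.
Start: joints at [1.3, 0.321, -0.07, 1.45, 0.023, 1.371, -0.057], TCP at [0.183, -0.624, 0.201] pointing down, gripper open.
Joint ranges: [-2.86, 2.86], [-0.3, 2.09], [-1.38, 1.24], [0.06, 2.45], [-1.56, 4.7], [0.09, 2.05], [-2.69, 2.69]. Speed limits (rad/s): [2.57, 2.57, 3.14, 3.14, 3.14, 3.14, 3.14].

### API

Orientations are given as a rotation vector (axis times angle).
In Python, from bench import get_state, eyes, ticket gives the robot as it stands.
- The arm moves only by the tool carry_out, never from a script. Its argument "motion" is a list of rows, each a list of 2 entries, a list of its own where there are three numbers: the shift along the world's x, y, z in m, then the turn about the world's z in rad. A call has 1 to 20 rows; each row is the pose to reach, as a shift and turn from the pose commanded when the call began; what a row does not reach only later rows make up. A row lasts 1/10 s, in which the tool goes at most 50 mm and 8.59 degrees, less where a joint would pass 70% of its speed; a pose out of reach is approached as far as the arm can. A call with a gripper value outside its range is refused whole. "grip" is the gripper command: -1 is fully open, 1 is shut, values between are in proportion, set as the call begins (left out, the last holds). The fingers move at their own pace and stop on an object; "squeeze" is the grip in N (left out, the last holds). Time passes only in rows, so rows that repeat a pose let the fingers close. It gives the time, the measured TCP pose, the force and the opening at its end, in the units of the state.
- get_state(): the state, without advancing time (a new reading comes with each control period).
- eyes.get_image(name): name is "side" or "top"; returns a dict with "pixels" (420x560x3 uint8, blue, green, red), "mtx" (3x3 intrinsics, pixels), "dist_coeffs" ([k1, k2, p1, p2, k3] as OpenCV has them; the pictures are not rectified), "extrinsics" (4x4, takes a point from camera to world coordinates). Camera axes: x right, y down, z forward; pixel columns grow to the right and rows downward; lengths in m; the calibration is good to about 2 mm. A picture is of the moment at which its call begins. There is no depth.
- ticket.close_job(): hands the job in, once; it reports no verdict.
The state is a dict: "time": time; "joint_positions": joint angles; "qd": joint speeds; "joint_torque": joint torques, N m; "position": TCP position; "tool_rot": TCP orientation; "ft_force": force on the tool from outside, world axes, zero at the start; "torque": the same for the moment, N m; "grip_width": opening from 0.0 (shut) to 1.0 (fully open).
Only numpy, scipy, OpenCV 4.12 (cv2) and the standard library are available. Lean on these libraries where they do the work, as an engineer would, in place of code of your own. Each camera call takes 0.05 s, during which the arm holds its last target. There are 200 camera calls.

### The job

Close the five flip lids of the curved vial rack by running your fingertips lightly along the row in one low stroke, starting at the end where the first lid's hinge is and following the arc from each hinge towards its free edge (the hollow side of the arc on your left), so the lids go down one after the other. Stay low over the row until the last lid is down; do not grasp, lift or shove the rack, and leave the jar, stopper and weight beside it alone. Then move clear.

Things in the scene. Friction and masses are not known exactly. Their poses are not given: they have to be found in the camera images.
- rack: Loose arc-shaped vial rack, 1.2 kg, deck 44 mm wide, 43 mm high; five vials under five grey flip lids. Origin: on the worktop in the arc's hollow side; z up, +x to the middle of the row (lid 3). Row: arc of radius 120 mm about x = -60 mm, y = 0. Lid k at angle (k-3) x 0.3167 rad from +x, so lids 1 to 5 run counter-clockwise seen from above; deck ends at +-0.887 rad.
- lid_1 (a joint): Angle of flip lid 1, rad: 0 flat, starts 0.26 to 0.38, stop 0.5; closed below 0.13 (free edge under 4 mm above its seat). Flat plate, 31 mm along the row, 30 mm across, 3 mm thick; hinge across the row at its lid-1 side (15.5 mm before the lid's middle, 45 mm up), free edge towards the lid-5 end. Friction holds it at any angle (0.008 N m, 0.3 N at the free edge).
- lid_2 (a joint): Angle of flip lid 2, rad: 0 flat, starts 0.26 to 0.38, stop 0.5; closed below 0.13 (free edge under 4 mm above its seat). Flat plate, 31 mm along the row, 30 mm across, 3 mm thick; hinge across the row at its lid-1 side (15.5 mm before the lid's middle, 45 mm up), free edge towards the lid-5 end. Friction holds it at any angle (0.008 N m, 0.3 N at the free edge).
- lid_3 (a joint): Angle of flip lid 3, rad: 0 flat, starts 0.26 to 0.38, stop 0.5; closed below 0.13 (free edge under 4 mm above its seat). Flat plate, 31 mm along the row, 30 mm across, 3 mm thick; hinge across the row at its lid-1 side (15.5 mm before the lid's middle, 45 mm up), free edge towards the lid-5 end. Friction holds it at any angle (0.008 N m, 0.3 N at the free edge).
- lid_4 (a joint): Angle of flip lid 4, rad: 0 flat, starts 0.26 to 0.38, stop 0.5; closed below 0.13 (free edge under 4 mm above its seat). Flat plate, 31 mm along the row, 30 mm across, 3 mm thick; hinge across the row at its lid-1 side (15.5 mm before the lid's middle, 45 mm up), free edge towards the lid-5 end. Friction holds it at any angle (0.008 N m, 0.3 N at the free edge).
- lid_5 (a joint): Angle of flip lid 5, rad: 0 flat, starts 0.26 to 0.38, stop 0.5; closed below 0.13 (free edge under 4 mm above its seat). Flat plate, 31 mm along the row, 30 mm across, 3 mm thick; hinge across the row at its lid-1 side (15.5 mm before the lid's middle, 45 mm up), free edge towards the lid-5 end. Friction holds it at any angle (0.008 N m, 0.3 N at the free edge).
- seat_1 (a point): Point fixed to the rack: middle of the upper face of lid 1 when it lies flat, 46.5 mm above the worktop. Fingertips passing 1 to 3 mm above this level close the lid; lower ones catch the hinge edges and shove the rack.
- seat_2 (a point): Point fixed to the rack: middle of the upper face of lid 2 when it lies flat, 46.5 mm above the worktop. Fingertips passing 1 to 3 mm above this level close the lid; lower ones catch the hinge edges and shove the rack.
- seat_3 (a point): Point fixed to the rack: middle of the upper face of lid 3 when it lies flat, 46.5 mm above the worktop. Fingertips passing 1 to 3 mm above this level close the lid; lower ones catch the hinge edges and shove the rack.
- seat_4 (a point): Point fixed to the rack: middle of the upper face of lid 4 when it lies flat, 46.5 mm above the worktop. Fingertips passing 1 to 3 mm above this level close the lid; lower ones catch the hinge edges and shove the rack.
- seat_5 (a point): Point fixed to the rack: middle of the upper face of lid 5 when it lies flat, 46.5 mm above the worktop. Fingertips passing 1 to 3 mm above this level close the lid; lower ones catch the hinge edges and shove the rack.
- bystander_jar: White sample jar with a white screw cap, 48 mm across, 57 mm high, loose on the worktop in the hollow of the arc; origin at the centre of its underside. Not to be disturbed.
- bystander_stopper: Red-brown rubber stopper, 23 mm across, 28 mm high, nearer the lid-5 end, loose on the worktop in the hollow of the arc; origin at the centre of its underside. Not to be disturbed.
- bystander_weight: Brass knob weight, 22 mm across, 33 mm high, nearer the lid-1 end, loose on the worktop in the hollow of the arc; origin at the centre of its underside. Not to be disturbed.
Not all that is in view belongs to the job. Of the things like the rack, leave any that is yellow; of the rest the larger one is meant.

How it is judged:
On the way, in this order (a step that is already met when the one before it is completed fails the run):
1. lid 1 is closed (value of joint lid_1 below 0.13 rad), for 0.1 s.
2. lid 2 is closed (value of joint lid_2 below 0.13 rad), for 0.1 s.
3. lid 3 is closed (value of joint lid_3 below 0.13 rad), for 0.1 s.
4. lid 4 is closed (value of joint lid_4 below 0.13 rad), for 0.1 s.
5. lid 5 is closed (value of joint lid_5 below 0.13 rad), for 0.1 s.
At the end, for the whole second after the job is handed in: All five lids are closed (each below 0.13 rad, free edge less than about 4 mm above its seat), the rack stands at rest on the worktop within 20 mm of where it was, and the jar, stopper and weight are within 15 mm of where they were (value of joint each of lid_1, lid_2, lid_3, lid_4, lid_5 below 0.13 rad and distance of rack from where it was at the start of the episode below 0.02 m and height (world z) of rack below 0.004 m and angle between rack's own z axis and vertical below 0.03 rad and linear speed of rack below 0.01 m/s and distance of each of bystander_jar, bystander_stopper, bystander_weight from where it was at the start of the episode below 0.015 m); the robot touches nothing.
It fails at once if a lid is closed while the lid before it in the row is still open ((value of joint lid_1 above 0.13 rad and value of joint lid_2 below 0.13 rad) or (value of joint lid_2 above 0.13 rad and value of joint lid_3 below 0.13 rad) or (value of joint lid_3 above 0.13 rad and value of joint lid_4 below 0.13 rad) or (value of joint lid_4 above 0.13 rad and value of joint lid_5 below 0.13 rad)).
It fails at once if the fingertips are lifted more than about 35 mm above the row between closing the first lid and the last (value of joint lid_1 below 0.13 rad and value of joint lid_5 above 0.13 rad and z of the grasp point in the frame of rack above 0.1 m).
It fails at once if the fingers press on the rack or its lids with more than 30 N (contact force between the fingers and rack above 30 N).
It fails at once if the rack is shoved more than 20 mm, lifted or tipped (distance of rack from where it was at the start of the episode above 0.02 m or height (world z) of rack above 0.008 m or angle between rack's own z axis and vertical above 0.12 rad).
It fails at once if the jar, stopper or weight is moved more than 15 mm or tipped (distance of any of bystander_jar, bystander_stopper, bystander_weight from where it was at the start of the episode above 0.015 m or angle between any of bystander_jar, bystander_stopper, bystander_weight's own z axis and vertical above 0.2 rad).
It also fails if it takes over 48 s, if anything falls off the work surface, if the arm or the gripper's body presses on something with over 40 N, if the wrist force passes 120 N, or if a joint passes its speed limit or range.

## Working session

There is one attempt and no reset: what is moved stays moved. The work goes in short steps, Python scripts to look and compute and a tool call to move; the robot and the scene stay as the last step left them, time stands still between calls to the robot, and variables do not carry over. Pictures are saved under pics/ and viewed, about 8 in all and at most 12, crops included, and the job is handed in when it is done.

Besides the shell and the picture viewer there is one more tool, called after "Call:" as name(argument=value, ...) on one line, values as JSON. carry_out: Moves the arm, as the interface text tells. Its arguments: {"type":"object","properties":{"motion":{"type":"array","items":{"type":"array"}},"grip":{"type":"number"},"squeeze":{"type":"number"}},"required":["motion"]}

```bash
mkdir -p pics; python3 - <<'E'
from bench import get_state, eyes
import cv2,numpy as np,pickle
s=get_state();print(s['time'],s['position'],s['tool_rot'],s['grip_width'])
for n in("top","side"):
    d=eyes.get_image(n);cv2.imwrite(f"pics/{n}0.png",d["pixels"]);pickle.dump(d,open(f"{n}0.pkl","wb"))
    print(n,np.round(d["mtx"],1).tolist(),d["dist_coeffs"],np.round(d["extrinsics"],3).tolist())
E
```

```text
0.0 [ 0.1823879  -0.62329592  0.20037461] [-2.51342520e+00  1.88308435e+00  2.46105179e-03] 0.999109568936908
top [[440.7, 0.0, 277.9], [0.0, 440.7, 207.9], [0.0, 0.0, 1.0]] [-0.08554588  0.          0.          0.          0.        ] [[-0.002, -0.99, 0.143, 0.411], [-1.0, 0.002, -0.003, 0.051], [0.003, -0.143, -0.99, 0.92], [0.0, 0.0, 0.0, 1.0]]
side [[526.5, 0.0, 281.4], [0.0, 526.5, 203.7], [0.0, 0.0, 1.0]] [-0.15732065  0.          0.          0.          0.        ] [[0.957, -0.119, 0.263, 0.32], [-0.288, -0.43, 0.856, -0.699], [0.011, -0.895, -0.446, 0.448], [0.0, 0.0, 0.0, 1.0]]
```

View pics/top0.png

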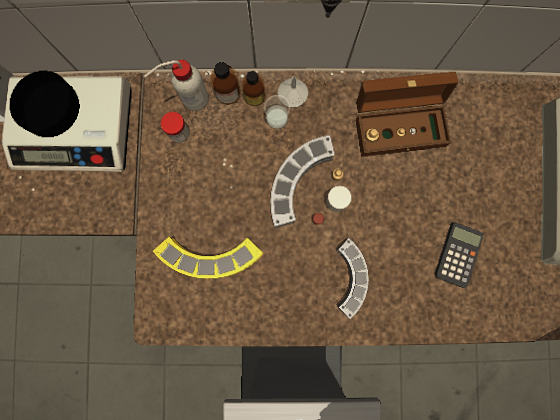

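View pics/side0.png

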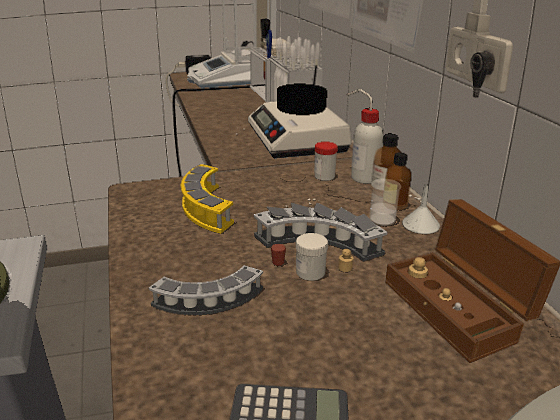

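The top view shows three racks: yellow at (208,262), a large white one at (300,180) and a small white one at (355,280). The larger non-yellow rack is at (300,180). The jar (339,197), stopper (318,218) and weight (338,174) lie in its hollow, which fits the description. I'll enlarge it to confirm.

```bash
python3 - <<'E'
import cv2
a=cv2.imread("pics/top0.png")[125:235,255:365];b=cv2.imread("pics/side0.png")[190:280,245:395]
cv2.imwrite("pics/c1.png",cv2.resize(a,None,fx=5.4,fy=5.4,interpolation=cv2.INTER_CUBIC))
cv2.imwrite("pics/c2.png",cv2.resize(b,None,fx=5.3,fy=5.3,interpolation=cv2.INTER_CUBIC))
E
```

```text
(no output)
```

View pics/c1.png

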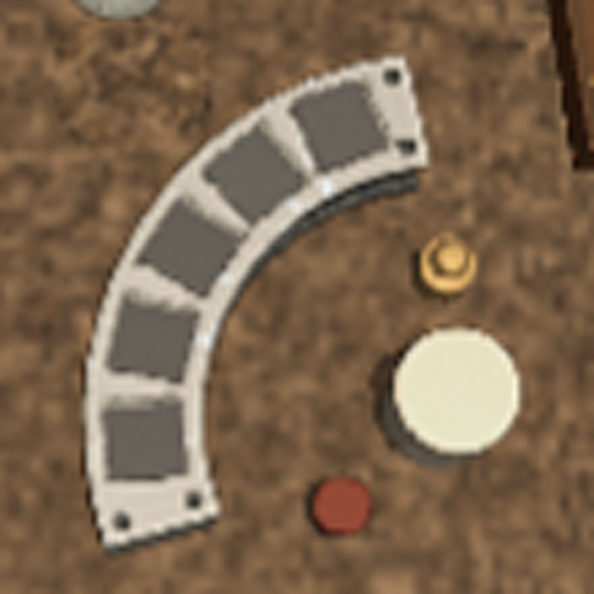

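View pics/c2.png

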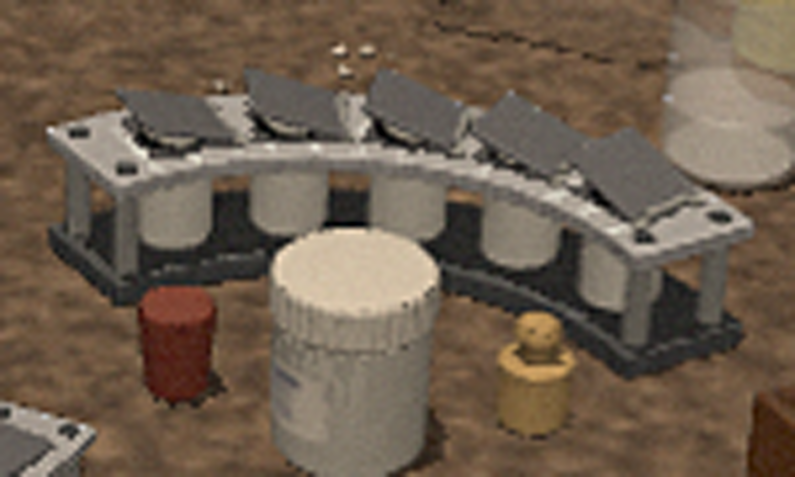

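The crops confirm it: the large white rack has five raised grey lids. Lid 1's end is upper right in the top crop, near the brass weight, and lid 5's end is at the bottom, near the stopper. Next I fit its pose.

```bash
cat > h.py <<'E'
import numpy as np,cv2,pickle
from scipy.optimize import least_squares
def proj(P,d):
    E=np.linalg.inv(d["extrinsics"]); r=cv2.Rodrigues(E[:3,:3])[0]
    return cv2.projectPoints(np.asarray(P,float).reshape(-1,1,3),r,E[:3,3],np.array(d["mtx"]),np.array(d["dist_coeffs"]))[0][:,0]
def back(uv,d,z):
    n=cv2.undistortPoints(np.array(uv,float).reshape(-1,1,2),np.array(d["mtx"]),np.array(d["dist_coeffs"]))[:,0]
    E=np.array(d["extrinsics"]);v=np.c_[n,np.ones(len(n))]@E[:3,:3].T
    return E[:3,3]+v*((z-E[2,3])/v[:,2])[:,None]
def arc(p,r,a,z):
    a=np.asarray(a,float);x=-.06+r*np.cos(a);y=r*np.sin(a);c,s=np.cos(p[2]),np.sin(p[2])
    return np.c_[p[0]+c*x-s*y,p[1]+s*x+c*y,np.full(a.shape,z)]
E
python3 - <<'E'
from h import *
T=pickle.load(open("top0.pkl","rb"));S=pickle.load(open("side0.pkl","rb"))
up=lambda L,f,o:(np.array(L)+.5)/f-.5+o
tp=up([(402,57),(428,162),(105,541),(216,514)],5.4,(255,125))
sp=up([(752,228),(632,255),(47,130),(120,183)],5.3,(245,190))
C=lambda p:np.r_[arc(p,.142,[-.887],.043),arc(p,.098,[-.887],.043),arc(p,.142,[.887],.043),arc(p,.098,[.887],.043)]
ft=lambda p:(proj(C(p),T)-tp).ravel(); fs=lambda p:(proj(C(p),S)-sp).ravel()
p0=[.43,-.03,.8]
for n,f in(("top",ft),("side",fs),("both",lambda p:np.r_[ft(p),fs(p)])):
    r=least_squares(f,p0);print(n,np.round(r.x,4),np.round(r.fun,1))
p=r.x
for n,uv,z in(("jar",(339.3,197.3),.057),("stop",(318,218.3),.028),("wt",(338.3,172.5),.033)):print(n,back([uv],T,z).round(3))
ang=(np.arange(5)-2)*.3167
print(arc(p,.12,ang,.0465).round(4))
# overlay & white-mask check
im=cv2.resize(T["pixels"][125:235,255:365],None,fx=5.4,fy=5.4,interpolation=cv2.INTER_CUBIC)
A=np.linspace(-.887,.887,60)
for r_ in(.098,.142,.12):
  cv2.polylines(im,[np.int32((proj(arc(p,r_,A,.043),T)-(255,125)+.5)*5.4)],False,(0,255,0),1)
i2=cv2.resize(S["pixels"][190:280,245:395],None,fx=5.3,fy=5.3,interpolation=cv2.INTER_CUBIC)
for r_ in(.098,.142):
  cv2.polylines(i2,[np.int32((proj(arc(p,r_,A,.043),S)-(245,190)+.5)*5.3)],False,(0,255,0),1)
for k in range(5):
  a=ang[k]
  # hinge line
  for z,da in((.045,-.0155),):
    c=arc(p,.12,[a],z)[0];h=p[2]+a;t=np.array([-np.sin(h),np.cos(h),0]);n=np.array([np.cos(h),np.sin(h),0])
    L=np.array([c+t*da-n*.015,c+t*da+n*.015])
    cv2.polylines(im,[np.int32((proj(L,T)-(255,125)+.5)*5.4)],False,(0,0,255),1)
    cv2.polylines(i2,[np.int32((proj(L,S)-(245,190)+.5)*5.3)],False,(0,0,255),1)
h=min(im.shape[0],i2.shape[0]);cv2.imwrite("pics/o1.png",np.hstack([cv2.resize(im,(400,400)),cv2.resize(i2,(400,240))[:0].reshape(0,400,3)]) if 0 else np.vstack([cv2.resize(im,(340,340)),np.zeros((0,340,3),np.uint8)]) if 0 else cv2.copyMakeBorder(np.hstack([cv2.resize(im,(350,350)),cv2.copyMakeBorder(cv2.resize(i2,(450,270)),0,80,0,0,cv2.BORDER_CONSTANT)]),0,0,0,0,cv2.BORDER_CONSTANT))
E
```

```text
top [ 0.5812 -0.0274  1.0217] [ 0.6 -0.1 -0.9  0.9  0.1  0.8  0.2 -1.5]
side [ 0.5802 -0.0291  1.0127] [ 0.2 -0.3 -0.9  0.2 -0.3 -0.1  0.9  0.4]
both [ 0.5809 -0.0278  1.0187] [ 1.   0.  -0.6  1.   0.2  0.8  0.4 -1.4  0.2 -0.9 -0.8 -0.4 -0.3 -0.3
  1.   0.1]
jar [[ 0.558 -0.074  0.057]]
stop [[ 0.519 -0.034  0.028]]
wt [[ 0.613 -0.077  0.033]]
[[ 0.6606 -0.0338  0.0465]
 [ 0.641  -0.0014  0.0465]
 [ 0.6124  0.0232  0.0465]
 [ 0.5774  0.0378  0.0465]
 [ 0.5397  0.0407  0.0465]]
```

View pics/o1.png

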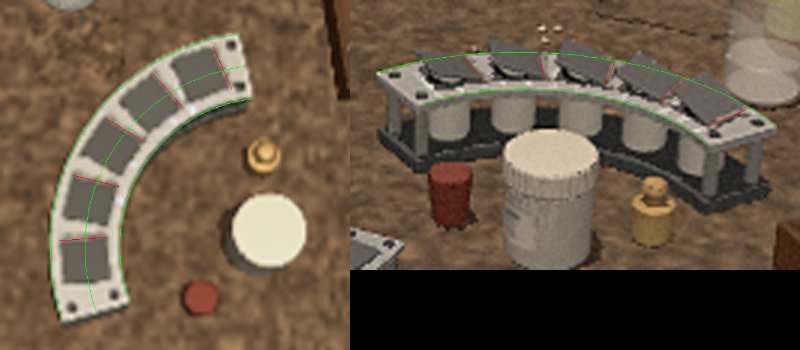

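The fit agrees between the two cameras to about 2 mm, and the overlay lies on the deck edges and hinges. Before moving I check the heights of the neighbouring tall things and work out the waypoints.

```bash
cat > plan.py <<'E'
from h import *
P=[0.5809,-0.0278,1.0187]
def wp(a): # centre-line xyz (no z)
    return arc(P,.12,np.atleast_1d(a),0)[:,:2]
E
python3 - <<'E'
from plan import *
T=pickle.load(open("top0.pkl","rb"));S=pickle.load(open("side0.pkl","rb"))
def tri(a,b):
    f=lambda X:np.r_[(proj([X],T)-a).ravel(),(proj([X],S)-b).ravel()]
    r=least_squares(f,[.7,0,.05]);return r.x.round(3),r.cost.round(1)
print("boxlid L",tri((357,80),(449,202)),"R",tri((455,73),(558,300)))
print("beaker",tri((276,98),(384,181)),"brown cap",tri((251,77),(401,158)))
A=np.linspace(-.955,.80,43);w=wp(A)
print(w[0])
d=w-w[0]
print([[round(float(x),3) for x in (*q,max(0,a+.734))] for q,a in zip(d,A)])
E
```

```text
boxlid L (array([ 0.773, -0.104,  0.107]), np.float64(21.6)) R (array([ 0.807, -0.317,  0.067]), np.float64(29.2))
beaker (array([0.748, 0.054, 0.077]), np.float64(21.3)) brown cap (array([0.795, 0.101, 0.095]), np.float64(0.2))
[ 0.66918823 -0.07124678]
[[0.0, 0.0, 0.0], [-0.0, 0.005, 0.0], [-0.001, 0.01, 0.0], [-0.002, 0.015, 0.0], [-0.003, 0.02, 0.0], [-0.004, 0.025, 0.0], [-0.006, 0.029, 0.03], [-0.007, 0.034, 0.072], [-0.009, 0.039, 0.113], [-0.011, 0.043, 0.155], [-0.013, 0.048, 0.197], [-0.016, 0.052, 0.239], [-0.018, 0.057, 0.28], [-0.021, 0.061, 0.322], [-0.024, 0.065, 0.364], [-0.027, 0.069, 0.406], [-0.031, 0.073, 0.448], [-0.034, 0.076, 0.489], [-0.038, 0.08, 0.531], [-0.041, 0.083, 0.573], [-0.045, 0.086, 0.615], [-0.049, 0.089, 0.656], [-0.053, 0.092, 0.698], [-0.057, 0.095, 0.74], [-0.062, 0.097, 0.782], [-0.066, 0.1, 0.824], [-0.071, 0.102, 0.865], [-0.075, 0.104, 0.907], [-0.08, 0.106, 0.949], [-0.085, 0.107, 0.991], [-0.09, 0.109, 1.033], [-0.095, 0.11, 1.074], [-0.099, 0.111, 1.116], [-0.104, 0.111, 1.158], [-0.109, 0.112, 1.2], [-0.114, 0.112, 1.241], [-0.119, 0.112, 1.283], [-0.124, 0.112, 1.325], [-0.129, 0.112, 1.367], [-0.134, 0.111, 1.409], [-0.139, 0.111, 1.45], [-0.144, 0.11, 1.492], [-0.149, 0.109, 1.534]]
```

Call:
carry_out(motion=[[[0.025, 0.028, 0], 0], [[0.05, 0.057, 0], 0], [[0.075, 0.085, 0], 0], [[0.1, 0.113, 0], 0], [[0.125, 0.142, 0], 0], [[0.15, 0.17, 0], 0], [[0.175, 0.198, 0], 0], [[0.2, 0.227, 0], 0], [[0.225, 0.255, 0], 0], [[0.25, 0.283, 0], 0], [[0.275, 0.312, 0], 0], [[0.3, 0.34, 0], 0], [[0.325, 0.368, 0], 0], [[0.35, 0.397, 0], 0], [[0.375, 0.425, 0], 0], [[0.4, 0.453, 0], 0], [[0.43, 0.487, 0], 0], [[0.46, 0.521, 0], 0], [[0.487, 0.552, 0], 0], [[0.487, 0.552, 0], 0]], grip=1, squeeze=5)

```text
time: 2.1
position: [0.6716, -0.0633, 0.2001]
tool_rot: [-2.52, 1.869, 0.006]
ft_force: [-0.5, 1.1, -0.1]
grip_width: 0.007
```

Call:
carry_out(motion=[[[0, 0, 0], 0], [[0, 0, 0], 0], [[0, 0, 0], 0]])

```text
time: 2.4
position: [0.6689, -0.0742, 0.2015]
tool_rot: [2.51, -1.887, 0.001]
ft_force: [0.7, -0.5, 0.6]
grip_width: 0.008
```

Call:
carry_out(motion=[[[0, 0.001, -0.02], 0], [[0, 0.001, -0.04], 0], [[0, 0.001, -0.06], 0], [[0, 0.001, -0.08], 0], [[0, 0.001, -0.1], 0], [[0, 0.001, -0.115], 0], [[0, 0.001, -0.125], 0], [[0, 0.001, -0.13], 0], [[0, 0.001, -0.13], 0], [[0, 0.001, -0.13], 0], [[0, 0.001, -0.13], 0], [[0, 0.001, -0.13], 0]])

```text
time: 3.6
position: [0.6701, -0.0708, 0.0723]
tool_rot: [-2.514, 1.883, -0.002]
ft_force: [0.7, 0.2, 0.0]
grip_width: 0.006
```

```bash
python3 - <<'E'
from bench import get_state, eyes
from plan import *
for i in range(3):
    d=eyes.get_image("side");s=get_state();print(s['time'],s['position'],s['tool_rot'],s['ft_force'])
t=eyes.get_image("top");S=pickle.load(open("side0.pkl","rb"))
pickle.dump((d,t),open("n1.pkl","wb"))
a=d["pixels"][170:280,300:420].copy()
im=cv2.resize(a,None,fx=4.5,fy=4.5,interpolation=cv2.INTER_CUBIC)
for X in ([*s['position']],):
    u=(proj([X],d)[0]-(300,170)+.5)*4.5;cv2.drawMarker(im,tuple(int(v) for v in u),(0,0,255),0,14,1)
cv2.imwrite("pics/n1.png",im)
E
```

```text
3.65 [ 0.67001504 -0.07081139  0.07214173] [-2.51398917e+00  1.88335525e+00 -1.47900578e-03] [-0.80794069 -0.34214921 -0.64032808]
3.7 [ 0.66990495 -0.07080046  0.07198135] [-2.51412277e+00  1.88339652e+00 -1.14340270e-03] [0.08307461 0.77858613 0.82126618]
3.75 [ 0.66982968 -0.07081463  0.07186339] [-2.51415336e+00  1.88350159e+00 -8.88784711e-04] [ 1.12317858 -1.08978068 -0.11888026]
```

View pics/n1.png

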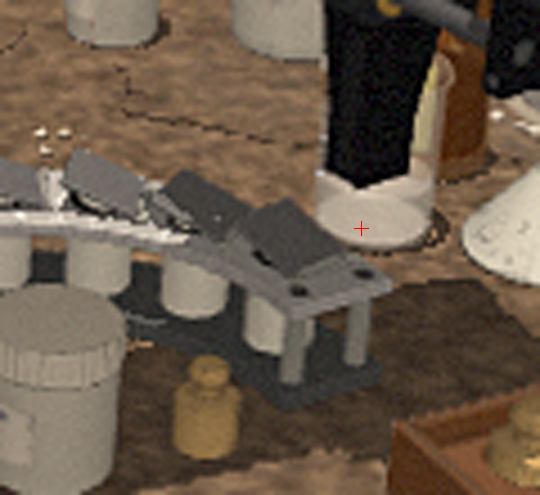

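The red cross is the reported TCP at crop pixel (361,228), but the black fingertip appears to end near (367,188), about 13 mm higher. I need to see the whole gripper to resolve that.

```bash
python3 - <<'E'
from plan import *
d,t=pickle.load(open("n1.pkl","rb"))
X=np.array([0.6698,-0.0708,0.0719]);R=cv2.Rodrigues(np.array([-2.5141,1.8835,-.001]))[0]
def box(z):return [X+R@np.array([a,b,-z]) for a,b in((-.015,-.0095),(.015,-.0095),(.015,.0095),(-.015,.0095))]
out=[]
for c,(x0,y0) in((d,(280,80)),(t,(230,60))):
    f=3.3;im=cv2.resize(c["pixels"][y0:y0+150,x0:x0+120],None,fx=f,fy=f,interpolation=cv2.INTER_CUBIC)
    for z,col in((0,(0,0,255)),(.019,(0,255,0)),(.07,(255,255,0))):
        cv2.polylines(im,[np.int32((proj(box(z),c)-(x0,y0)+.5)*f)],True,col,1)
    out.append(im)
cv2.imwrite("pics/n2.png",np.hstack(out))
E
```

```text
(no output)
```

View pics/n2.png

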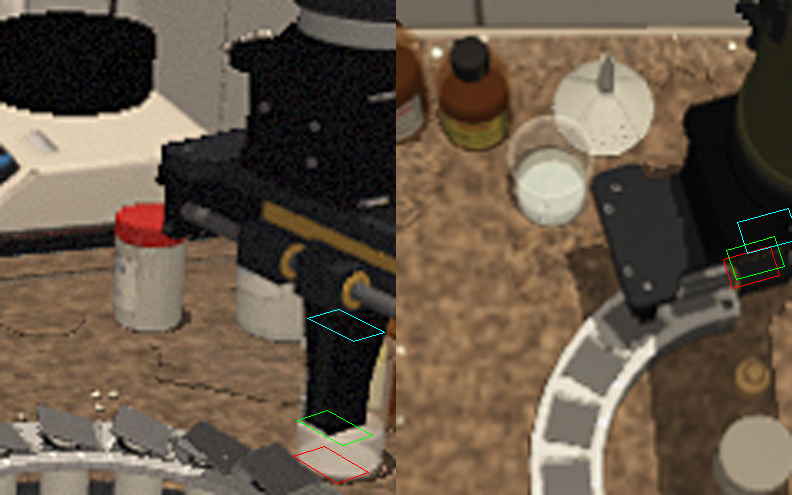

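Call:
carry_out(motion=[[[0, 0, -0.005], 0], [[0, 0, -0.01], 0], [[0, 0, -0.015], 0], [[0, 0, -0.018], 0], [[0, 0, -0.02], 0], [[0, 0, -0.02], 0], [[0, 0, -0.02], 0], [[0, 0, -0.02], 0]])

```text
time: 4.6
position: [0.6698, -0.0709, 0.0518]
tool_rot: [-2.514, 1.884, -0.001]
ft_force: [0.4, -0.6, -1.0]
grip_width: 0.007
```

```bash
python3 - <<'E'
from bench import get_state, eyes
from plan import *
d=eyes.get_image("side");s=get_state();print(s['time'],s['position'],s['tool_rot'],s['ft_force'])
pickle.dump(d,open("n3.pkl","wb"))
X=s['position'];R=cv2.Rodrigues(np.array(s['tool_rot']))[0]
def box(z):return [X+R@np.array([a,b,-z]) for a,b in((-.015,-.0095),(.015,-.0095),(.015,.0095),(-.015,.0095))]
x0,y0=300,150;f=6;im=cv2.resize(d["pixels"][y0:y0+100,x0:x0+110],None,fx=f,fy=f,interpolation=cv2.INTER_CUBIC)
im=cv2.convertScaleAbs(im,alpha=1.6,beta=25)
for z,col in((0,(0,0,255)),(.019,(0,255,0))):
    cv2.polylines(im,[np.int32((proj(box(z),d)-(x0,y0)+.5)*f)],True,col,1)
cv2.imwrite("pics/n3.png",im)
E
```

```text
4.65 [ 0.66981564 -0.07084969  0.05179139] [-2.51413110e+00  1.88355664e+00 -7.62603307e-04] [0.11034499 0.017469   0.67454686]
```

View pics/n3.png

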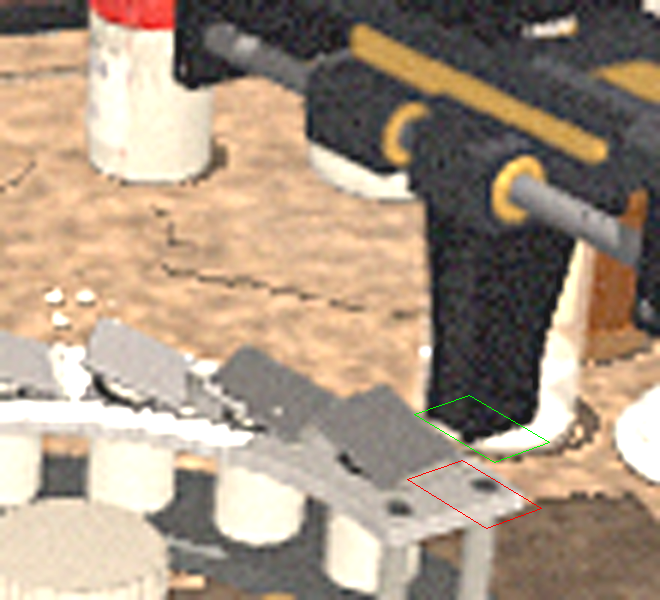

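The visible tip matches the green outline, 19 mm behind the reported TCP, in both pictures. So the fingers seem to end about 19–20 mm above the reported TCP. I'll settle it by gently feeling for the bare deck strip before lid 1's hinge, which is 43 mm high.

Call:
carry_out(motion=[[[0, 0.005, 0], 0], [[0, 0.01, 0], 0], [[0, 0.01, -0.002], 0], [[0, 0.01, -0.004], 0], [[0, 0.01, -0.005], 0], [[0, 0.01, -0.006], 0], [[0, 0.01, -0.007], 0], [[0, 0.01, -0.008], 0], [[0, 0.01, -0.009], 0], [[0, 0.01, -0.01], 0], [[0, 0.01, -0.01], 0]])

```text
time: 5.75
position: [0.6695, -0.0608, 0.0413]
tool_rot: [2.514, -1.884, -0.0]
ft_force: [-0.6, -0.1, 0.2]
grip_width: 0.006
```

Reported z is 0.0413, already below the deck top, and there is no force. The tips really are higher than reported. I continue down gently.

Call:
carry_out(motion=[[[0, 0, -0.002], 0], [[0, 0, -0.004], 0], [[0, 0, -0.006], 0], [[0, 0, -0.008], 0], [[0, 0, -0.01], 0], [[0, 0, -0.011], 0], [[0, 0, -0.012], 0], [[0, 0, -0.012], 0], [[0, 0, -0.012], 0]])

```text
time: 6.65
position: [0.6696, -0.0609, 0.0295]
tool_rot: [2.514, -1.884, 0.0]
ft_force: [0.2, -0.9, 0.8]
grip_width: 0.002
```

Call:
carry_out(motion=[[[0, 0, -0.001], 0], [[0, 0, -0.0015], 0], [[0, 0, -0.002], 0], [[0, 0, -0.002], 0], [[0, 0, -0.002], 0]])

```text
time: 7.15
position: [0.6696, -0.0609, 0.0275]
tool_rot: [2.514, -1.884, 0.0]
ft_force: [-0.2, 0.4, -0.3]
grip_width: 0.005
```

Call:
carry_out(motion=[[[0, 0, -0.0005], 0], [[0, 0, -0.001], 0], [[0, 0, -0.001], 0], [[0, 0, -0.001], 0]])

```text
time: 7.55
position: [0.6696, -0.0609, 0.0265]
tool_rot: [2.514, -1.884, 0.0]
ft_force: [0.6, -0.7, 0.1]
grip_width: 0.008
```

Call:
carry_out(motion=[[[0, 0, -0.0005], 0], [[0, 0, -0.001], 0], [[0, 0, -0.001], 0]])

```text
time: 7.85
position: [0.6695, -0.0609, 0.0254]
tool_rot: [2.514, -1.884, -0.0]
ft_force: [0.2, -0.2, -0.2]
grip_width: 0.005
```

Call:
carry_out(motion=[[[0, 0, -0.0005], 0], [[0, 0, -0.001], 0], [[0, 0, -0.001], 0]])

```text
time: 8.15
position: [0.6695, -0.0608, 0.0244]
tool_rot: [2.514, -1.884, -0.0]
ft_force: [0.7, -0.5, -0.0]
grip_width: 0.006
```

Call:
carry_out(motion=[[[0, 0, -0.0005], 0], [[0, 0, -0.001], 0], [[0, 0, -0.001], 0]])

```text
time: 8.45
position: [0.6695, -0.0609, 0.0234]
tool_rot: [2.514, -1.884, -0.0]
ft_force: [0.4, -0.2, 0.6]
grip_width: 0.006
```

```bash
python3 - <<'E'
from bench import get_state, eyes
from plan import *
F=[]
for i in range(4):
    d=eyes.get_image("side");s=get_state();F.append(s['ft_force'])
print(s['time'],s['position'],np.mean(F,0),np.round(s['torque'],2))
X=np.array(s['position']);R=cv2.Rodrigues(np.array(s['tool_rot']))[0]
def box(z):return [X+R@np.array([a,b,-z]) for a,b in((-.007,-.0095),(.007,-.0095),(.007,.0095),(-.007,.0095))]
x0,y0=310,170;f=7;im=cv2.resize(d["pixels"][y0:y0+80,x0:x0+100],None,fx=f,fy=f,interpolation=cv2.INTER_CUBIC)
im=cv2.convertScaleAbs(im,alpha=1.6,beta=25)
for z,col in((.019,(0,255,0)),):
    cv2.polylines(im,[np.int32((proj(box(z),d)-(x0,y0)+.5)*f)],True,col,1)
cv2.imwrite("pics/n4.png",im)
E
```

```text
8.65 [ 0.6696096  -0.06085277  0.0234783 ] [-0.27171619 -0.1524187  -0.32155557] [-0.04 -0.01 -0.02]
```

View pics/n4.png

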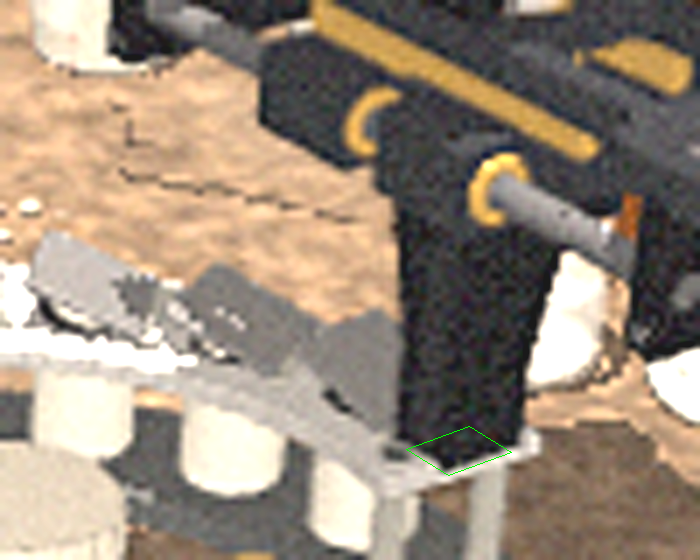

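The picture shows the tip a few mm above the deck strip, with its near corner at (448,458), about 2 mm above the green 19 mm outline. I keep feeling down.

Call:
carry_out(motion=[[[0, 0, -0.0005], 0], [[0, 0, -0.001], 0], [[0, 0, -0.001], 0]])

```text
time: 8.95
position: [0.6696, -0.0608, 0.0225]
tool_rot: [2.514, -1.884, 0.0]
ft_force: [-0.1, -0.3, -0.2]
grip_width: 0.007
```

Call:
carry_out(motion=[[[0, 0, -0.0005], 0], [[0, 0, -0.0005], 0], [[0, 0, -0.0005], 0]])

```text
time: 9.25
position: [0.6696, -0.0608, 0.0224]
tool_rot: [2.514, -1.884, 0.0]
ft_force: [-1.8, -0.2, 4.0]
grip_width: 0.009
```

Call:
carry_out(motion=[[[0, 0, -0.0005], 0], [[0, 0, -0.0005], 0], [[0, 0, -0.0005], 0]])

```text
time: 9.55
position: [0.6697, -0.0608, 0.0224]
tool_rot: [2.514, -1.884, 0.001]
ft_force: [-2.9, -0.4, 6.8]
grip_width: 0.005
```

Contact is clear at reported z 0.0224, with 4–7 N. That puts the tip 20.6 mm above the reported TCP. For a tip height of about 48 mm (1.5 mm above the seats) the reported z should be about 0.0275. I rise 6 mm and then start the stroke.

Call:
carry_out(motion=[[[0, 0, 0.002], 0], [[0, 0, 0.004], 0], [[0, 0, 0.006], 0], [[0, 0, 0.006], 0], [[0, 0, 0.006], 0]])

```text
time: 10.05
position: [0.6696, -0.0608, 0.0274]
tool_rot: [2.514, -1.884, -0.0]
ft_force: [0.4, -0.1, -0.1]
grip_width: 0.006
```

Call:
carry_out(motion=[[[-0.002, 0.005, 0], 0], [[-0.003, 0.01, 0], 0], [[-0.004, 0.015, 0], 0.0], [[-0.006, 0.019, 0], 0.03], [[-0.007, 0.024, 0], 0.072], [[-0.009, 0.029, 0], 0.113], [[-0.011, 0.033, 0], 0.155], [[-0.013, 0.038, 0], 0.197], [[-0.016, 0.042, 0], 0.239], [[-0.018, 0.047, 0], 0.28], [[-0.018, 0.047, 0], 0.28], [[-0.018, 0.047, 0], 0.28]])

```text
time: 11.25
position: [0.6516, -0.0135, 0.0275]
tool_rot: [-2.752, 1.514, 0.0]
ft_force: [-0.1, 0.1, 0.4]
grip_width: 0.009
```

```bash
python3 - <<'E'
from bench import get_state, eyes
from plan import *
d=eyes.get_image("side");s=get_state()
print(s['time'],s['position'],s['ft_force'])
x0,y0=240,180;f=5;im=cv2.resize(d["pixels"][y0:y0+90,x0:x0+155],None,fx=f,fy=f,interpolation=cv2.INTER_CUBIC)
cv2.imwrite("pics/n5.png",cv2.convertScaleAbs(im,alpha=1.5,beta=25))
E
```

```text
11.3 [ 0.65158576 -0.01383106  0.02743788] [-0.37002468 -0.1162539  -0.46909916]
```

View pics/n5.png

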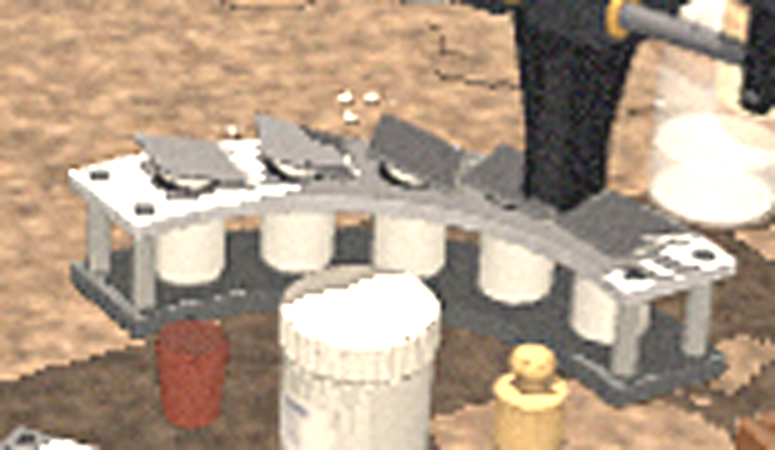

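Lid 1 at about (620,225) lies flat, the others are still up, the rack has not moved and the force is about 0. I continue the stroke.

Call:
carry_out(motion=[[[-0.003, 0.004, 0], 0.042], [[-0.006, 0.008, 0], 0.084], [[-0.009, 0.012, 0], 0.126], [[-0.013, 0.016, 0], 0.168], [[-0.016, 0.019, 0], 0.209], [[-0.02, 0.023, 0], 0.251], [[-0.023, 0.026, 0], 0.293], [[-0.027, 0.029, 0], 0.335], [[-0.031, 0.032, 0], 0.376], [[-0.035, 0.035, 0], 0.418], [[-0.039, 0.038, 0], 0.46], [[-0.044, 0.04, 0], 0.502], [[-0.048, 0.043, 0], 0.544], [[-0.053, 0.045, 0], 0.585], [[-0.057, 0.047, 0], 0.627], [[-0.062, 0.049, 0], 0.669], [[-0.062, 0.049, 0], 0.669]])

```text
time: 13.0
position: [0.5893, 0.0352, 0.0275]
tool_rot: [3.097, -0.527, -0.0]
ft_force: [0.0, 0.4, 0.6]
grip_width: 0.003
```

Call:
carry_out(motion=[[[-0.005, 0.001, 0], 0.042], [[-0.01, 0.003, 0], 0.084], [[-0.015, 0.004, 0], 0.125], [[-0.019, 0.005, 0], 0.167], [[-0.024, 0.005, 0], 0.209], [[-0.029, 0.006, 0], 0.251], [[-0.034, 0.006, 0], 0.292], [[-0.039, 0.006, 0], 0.334], [[-0.044, 0.006, 0], 0.376], [[-0.049, 0.006, 0], 0.418], [[-0.054, 0.005, 0], 0.46], [[-0.059, 0.005, 0], 0.501], [[-0.064, 0.004, 0], 0.543], [[-0.069, 0.003, 0], 0.585], [[-0.069, 0.003, 0], 0.585], [[-0.069, 0.003, 0], 0.585]])

```text
time: 14.6
position: [0.521, 0.0379, 0.0276]
tool_rot: [3.118, 0.385, 0.001]
ft_force: [0.1, -0.1, 0.1]
grip_width: 0.006
```

```bash
python3 - <<'E'
from bench import get_state, eyes
from plan import *
d=eyes.get_image("side");s=get_state()
print(s['time'],s['position'],s['ft_force'],wp(.8))
x0,y0=240,180;f=5;im=cv2.resize(d["pixels"][y0:y0+90,x0:x0+155],None,fx=f,fy=f,interpolation=cv2.INTER_CUBIC)
cv2.imwrite("pics/n6.png",cv2.convertScaleAbs(im,alpha=1.5,beta=25))
E
```

```text
14.65 [0.52106334 0.03801343 0.0276042 ] [ 0.45121886 -0.08886305  0.22041687] [[0.51998693 0.03744586]]
```

View pics/n6.png

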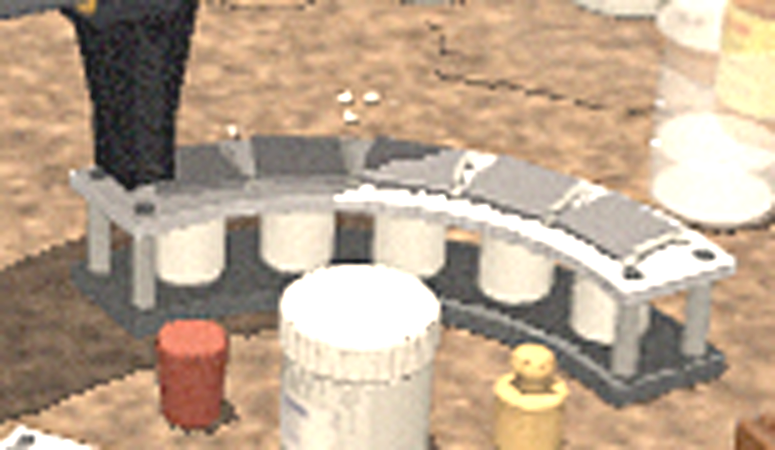

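All five lids look flat, and the rack, jar, stopper and weight are in the same pixels as before. I move on past the deck end a little, then straight up, and check once more.

Call:
carry_out(motion=[[[-0.004, -0.001, 0], 0], [[-0.005, -0.001, 0.003], 0], [[-0.005, -0.001, 0.01], 0], [[-0.005, -0.001, 0.025], 0], [[-0.005, -0.001, 0.045], 0], [[-0.005, -0.001, 0.07], 0], [[-0.005, -0.001, 0.1], 0], [[-0.005, -0.001, 0.13], 0], [[-0.005, -0.001, 0.16], 0], [[-0.005, -0.001, 0.19], 0], [[-0.005, -0.001, 0.2], 0], [[-0.005, -0.001, 0.2], 0], [[-0.005, -0.001, 0.2], 0], [[-0.005, -0.001, 0.2], 0]])

```text
time: 16.05
position: [0.5147, 0.037, 0.2261]
tool_rot: [-3.117, -0.389, 0.004]
ft_force: [-1.1, -0.2, -0.7]
grip_width: 0.006
```

```bash
python3 - <<'E'
from bench import get_state, eyes
from plan import *
d=eyes.get_image("side");s=get_state()
print(s['time'],s['position'],s['ft_force'])
x0,y0=240,180;f=5;im=cv2.resize(d["pixels"][y0:y0+90,x0:x0+155],None,fx=f,fy=f,interpolation=cv2.INTER_CUBIC)
cv2.imwrite("pics/n7.png",cv2.convertScaleAbs(im,alpha=1.5,beta=25))
E
```

```text
16.1 [0.51468293 0.03707894 0.22605287] [ 0.31582319 -0.14888015 -0.39914389]
```

View pics/n7.png

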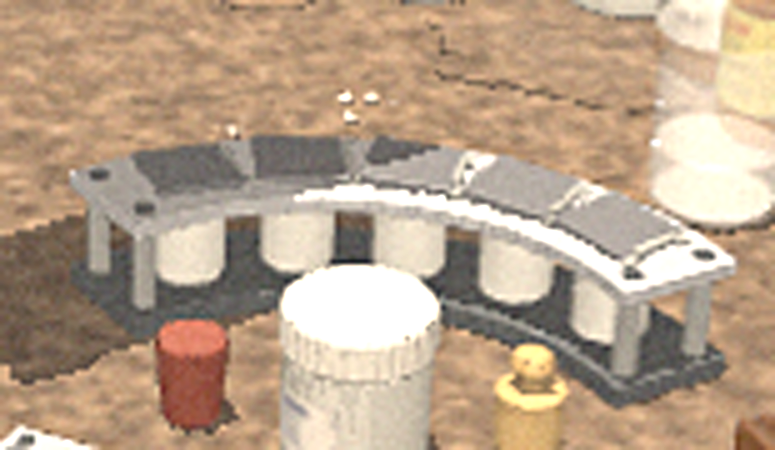

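All five lids are flat, the rack and its neighbours have not moved, and the arm is clear.

```bash
python3 -c "
from bench import ticket
print(ticket.close_job())"
```

```text
the job is handed in; nothing more can be done
None
```

All five lids of the larger white rack are closed, and the job is handed in. I closed them in one low stroke from lid 1 to lid 5 with shut fingers, about 1.5 mm above the seats, then lifted clear.

- **Last checks:** the final picture shows all five lids flat. The rack, jar, stopper and weight are at the same pixels as after lid 1. I judged this by eye and did not measure lid angles or displacements. The wrist force read about 0 N each time I checked it during the stroke, and the arm was clear at about 16 s of robot time.
- **What disagreed:** the fingertips really end about 20.6 mm above the reported tool point. I saw this in the side camera and confirmed it by lightly touching the bare deck strip before lid 1, at about 7 N and before any lid was touched. I set the stroke height from that contact.

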